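Counterweight the jigger arm, unlatch it and hold it up

ROBOT

A 6-joint arm with a two-finger parallel gripper is mounted at the origin on the work surface. World frame = base frame: x ahead of the robot, y to its left, z up, the work surface at z = 0. Lengths are in m, angles in rad, forces in N, time in s.
With the tool pointing down it reaches from about 0.35 to 0.85 m from the base axis. Payload 8.1 kg.
Tool frame: the origin (TCP) lies at the very end of the fingers, on their centre line; the grasp point (between the pads) lies 19 mm behind it; x points along the fingers, y is the direction in which the jaws open and shut, and the axes are right-handed (so a half turn about x gives the same grasp; the last joint's range is limited). The gripper opens to 93 mm and grips with 3 to 60 N. Pads are 15 mm wide; open, the fingers measure 128 mm over their backs; the gripper's body (75 mm by 188 mm) begins 65 mm behind the grasp point.
Start: joints at [1.162, 0.13, 1.488, -0, 1.523, -0.085], TCP at [0.191, 0.569, 0.185] pointing down, gripper open.
Joint ranges: [-2.96, 2.96], [-0.89, 2.26], [0.02, 2.5], [-1.34, 4.48], [0, 2.73], [-2.66, 2.66]. Speed limits (rad/s): [2.39, 2.39, 2.79, 3.14, 3.14, 3.14].

INTERFACE

Orientations are given as a rotation vector (axis times angle).
In Python, from plant import * gives the robot as it stands. The module is installed in compiled form; this text tells all that it offers.
- The arm moves only by the tool apply_moves, never from a script. Its argument "series" is a list of rows, each an object with "jaw": the gripper's target within -1 to 1 (shut at 1, half-way at 0, fully open at -1); "linear": the shift along the tool's x, y, z normalised to -1 to 1, where 1 is 0.6 m, a list of three; "roll": the turn about the tool's x normalised to -1 to 1, where 1 is 30 degrees. A call has 1 to 20 rows; each row is the pose to reach, as a shift and turn from the pose measured when the call began, along the tool's axes at that moment; what a row does not reach only later rows make up. A row lasts 1/8 s, in which the tool goes at most 62.5 mm and 10.7 degrees, less where a joint would pass 70% of its speed; a pose out of reach is approached as far as the arm can. A call with a number of a shift or a turn outside -1 to 1 is refused whole. A call with a gripper value outside its range is refused whole. The fingers move at their own pace and stop on an object; "force" is the grip in N (left out, the last holds). Time passes only in rows, so rows that repeat a pose let the fingers close. It gives the time, the measured TCP pose, the force and the opening at its end, in the units of the state.
- read_state(): the state, without advancing time (a new reading comes with each control period).
- read_camera(name): name is "scene" or "top" or "wrist"; returns a dict with "pixels" (480x640x3 uint8, blue, green, red), "intrinsics" (3x3 intrinsics, pixels), "rvec" (rotation vector, rad) and "tvec" (3), from world to camera coordinates, as OpenCV has them; the wrist camera has in their place "tool_from_camera" (4x4, takes a point from camera to tool coordinates, whose origin is the TCP and whose axes are the tool frame's). Camera axes: x right, y down, z forward; pixel columns grow to the right and rows downward; lengths in m; the calibration is good to about 2 mm. A picture is of the moment at which its call begins: read the wrist's pose just before it. There is no depth.
- close_job(): hands the job in, once; it reports no verdict.
The state is a dict: "t": time; "q": joint angles; "dq": joint speeds; "joint_torque": joint torques, N m; "tool_pos": TCP position; "orientation": TCP orientation; "force": force on the tool from outside, world axes, zero at the start; "wrist_torque": the same for the moment, N m; "opening": finger opening in m.
Only numpy, scipy, OpenCV 4.12 (cv2) and the standard library are available. Lean on these libraries where they do the work, as an engineer would, in place of code of your own. Each camera call takes 0.05 s, during which the arm holds its last target. There are 200 camera calls.

TASK

Hang the iron saddle counterweight over the bar at the tail of the jigger arm and let go of it. Then take the T-handle at the arm's nose, pull it out against its spring to free the nose from the ball stud, and raise the arm by the handle until the profile blade stands a good finger's width clear above the mould. Finish there, still holding the arm up steadily by the handle, with the counterweight on its bar and the ware on the table left where it is.

Things in the scene. Friction and masses are not known exactly. Their poses are not given: they have to be found in the camera images.
- jigger: Bench jigger, fixed: grey base plate 160 x 370 mm with a turning cup head and a white plaster mould (rim 150 mm up), a pillar that carries the hinged steel arm, and a steel ball stud (36 mm head, flat shoulder below) under the arm's nose. Origin: underside, near the mould; y runs along the arm from nose to tail, -x is the side towards the robot.
- beam (a joint): Angle of the jigger arm (rad). 0: level, nose down on the ball stud; grows as the nose goes up; stop at 0.6. The round steel profile blade under the arm leaves the mould at 0.18 and stands 10 mm above its rim at 0.25. Let go, the arm falls back, with the counterweight on too (then 6 to 10 N at the handle; 4 to 5 N more without it).
- beam_pivot (a point): Point on the arm's level pivot axis, in the pillar, 200 mm above the table. x is the axis, y runs along the arm from nose to tail. The tail bar lies at y = +150 mm, the nose at -280 mm. The arm is 30 mm wide and 24 mm deep.
- bolt (a joint): How far the spring latch is pulled out (m). 0: home, its fork under the stud's shoulder, so the nose cannot rise over 3 mm. Pulled along the handle's -x (level, square to the arm) it frees the stud from 0.015; stop at 0.022. Takes 5 N to start, 11 N at 0.017; springs back if let go. Keep it out until the arm is at 0.1 rad; then it may go home or stay out. It rides up with the nose.
- handle: Black T-handle of the latch, beside the arm's nose towards the robot. Flat bar 16 mm thick (x; pull towards -x), 60 mm long (y, along the arm), 32 mm high (z); origin at its centre, 204 mm up at the start, 280 mm along the arm from the pivot. 39 mm free between bar and nose, whose top is 8 mm above the origin; below, a stem and a rod to the nose (rod's top 29 mm below the origin). Grip it from above by its 16 mm; it turns with the arm.
- yoke: Forked tail of the arm with a round level bar, 16 mm thick, between two cheeks 80 mm apart (26 mm high, centred on the bar). Origin: middle of the bar, 200 mm up at the start; x along the bar, y away from the pivot. 64 mm are free from the bar's middle to the fork's cross-piece. The bar goes down as the nose rises.
- weight: Dark cast-iron saddle counterweight, about 0.8 kg: an upside-down U standing on its legs, 48 mm along x, 72 mm along y, 90 mm high, with a lifting lug on top (12 mm thick along x, 36 mm along y, 90 to 135 mm up). Origin: centre of the underside. The slot between the legs runs along x, 32 mm wide, narrowing at 45 degrees to the seat. Hung on the bar it rights itself.
- weight_seat (a point): Point in the counterweight, 69 mm above its underside, where the middle of the bar lies when the counterweight hangs on it.
- tumbler: Bystander: a tall unglazed porcelain cup, 76 mm across, 105 mm high. Origin at the centre of its underside.
- crown: Bystander: a toothed porcelain ring, 105 mm across, 38 mm high, lying flat. Origin at the centre of its underside.
- bowl: Bystander: a porcelain bowl, 120 mm across, 60 mm high. Origin at the centre of its underside.
- brush: Bystander: a brush 170 mm long lying flat. Origin at the centre of its underside.
- beaker: Bystander: a porcelain beaker, 68 mm across, 75 mm high. Origin at the centre of its underside.
- vase: Bystander: a porcelain vase, 92 mm across, 170 mm high. Origin at the centre of its underside.
- prop: Bystander: a six-sided kiln post, 44 mm across, 90 mm high. Origin at the centre of its underside.
Not all that is in view belongs to the job. There is more than one size of the weight; the job needs the smallest.

How it is judged:
On the way, in this order (a step that is already met when the one before it is completed fails the run):
1. the counterweight hangs on the tail bar, let go and at rest, the arm still down (distance between weight_seat and yoke below 0.025 m and angle between weight's own z axis and vertical below 0.35 rad and angle between the x axis of weight and the x axis of yoke, either way round below 0.35 rad and contact force between weight and yoke above 2 N and contact force between the fingers and weight below 0.1 N and linear speed of weight below 0.05 m/s and value of joint beam below 0.03 rad), for 0.2 s.
2. the latch is pulled out by its handle while the nose is still down (value of joint bolt above 0.013 m and value of joint beam below 0.05 rad and contact force between the fingers and handle above 1 N), for 0.1 s.
At the end, for the whole second after the job is handed in: Arm raised over 0.24 rad and still (0.1 rad/s), the fingers holding the T-handle (over 2 N); counterweight hanging free on the tail bar (seat within 25 mm of its middle, upright and along the bar within 0.35 rad), at rest and untouched (value of joint beam above 0.24 rad and velocity of joint beam between -0.1 and 0.1 rad/s and contact force between the fingers and handle above 2 N and distance between weight_seat and yoke below 0.025 m and angle between weight's own z axis and vertical below 0.35 rad and angle between the x axis of weight and the x axis of yoke, either way round below 0.35 rad and contact force between weight and yoke above 2 N and contact force between the fingers and weight below 0.1 N and linear speed of weight below 0.05 m/s); the arm keeps its last pose, push and grip.
It fails at once if a piece of the ware or a tool on the table is moved by more than 30 mm (distance of any of tumbler, crown, bowl, brush, beaker, vase, prop from where it was at the start of the episode above 0.03 m).
It also fails if it takes over 54 s, if anything falls off the work surface, if the arm or the gripper's body presses on something with over 40 N, if the wrist force passes 120 N, or if a joint passes its speed limit or range.

## Working session

There is one attempt and no reset: what is moved stays moved. The work goes in short steps, Python scripts to look and compute and a tool call to move; the robot and the scene stay as the last step left them, time stands still between calls to the robot, and variables do not carry over. Pictures are saved under pics/ and viewed, about 8 in all and at most 12, crops included, and the job is handed in when it is done.

Besides the shell and the picture viewer there is one more tool, called after ">>>" as name([rows], argument=value, ...), one row to a line, values as JSON. apply_moves: Moves the arm, as the interface text tells. Its arguments: {"type":"object","properties":{"series":{"type":"array"},"force":{"type":"number"}},"required":["series"]}

```bash
mkdir -p pics; cat > h.py <<'E'
from plant import *
import numpy as np, cv2
from scipy.spatial.transform import Rotation as R
def cam(name):
    s=read_state(); c=read_camera(name)
    K=np.array(c["intrinsics"])
    if name=="wrist":
        T=np.eye(4);T[:3,:3]=R.from_rotvec(s["orientation"]).as_matrix();T[:3,3]=s["tool_pos"]
        M=T@np.array(c["tool_from_camera"]); Rc=M[:3,:3]; o=M[:3,3]
    else:
        Rm=cv2.Rodrigues(np.array(c["rvec"],float))[0]; Rc=Rm.T; o=-Rm.T@np.array(c["tvec"],float).ravel()
    return c["pixels"],K,Rc,o
def save(n,name):
    im,K,Rc,o=cam(name); cv2.imwrite(f"pics/{n}.png",im); np.savez(f"pics/{n}.npz",K=K,R=Rc,o=o); return im
def load(n):
    d=np.load(f"pics/{n}.npz"); return d["K"],d["R"],d["o"]
def ray(n,uv):
    K,Rc,o=load(n); d=Rc@np.linalg.solve(K,[uv[0],uv[1],1.]); return o,d/np.linalg.norm(d)
def onz(n,uv,z):
    o,d=ray(n,uv); return o+d*(z-o[2])/d[2]
def two(n1,a,n2,b):
    o1,d1=ray(n1,a);o2,d2=ray(n2,b)
    s=np.linalg.lstsq(np.c_[d1,-d2],o2-o1,rcond=None)[0]
    p,q=o1+d1*s[0],o2+d2*s[1]; return (p+q)/2,np.linalg.norm(p-q)
def proj(n,p):
    K,Rc,o=load(n); v=K@(Rc.T@(np.array(p)-o)); return v[:2]/v[2]
E
python3 -c "
from h import *
for n in ['top','scene']:
    save(n,n); print(n,load(n)[2])
print(read_state())"
```

```text
top [ 0.46946329 -0.02236526  1.65169968]
scene [ 1.10505938 -0.30138184  1.07727387]
{'t': 0.1, 'q': array([ 1.16161994e+00,  1.31083961e-01,  1.48918453e+00, -1.15480556e-05,
        1.52298672e+00, -8.54267257e-02]), 'dq': array([-0.00039598, -0.00179164, -0.00042209,  0.00155219, -0.00025477,
       -0.00042373]), 'joint_torque': array([ 9.70500514e-04, -5.61346900e+01, -4.93092871e+01,  7.71202636e-02,
        2.93617754e-02, -6.00202657e-05]), 'tool_pos': array([0.19064424, 0.56830314, 0.18388562]), 'orientation': array([ 0.25281204,  1.55621897, -0.2553578 ]), 'force': array([-0.48084274,  0.26326387,  0.18702609]), 'wrist_torque': array([-0.0347425 ,  0.07003942, -0.01150728]), 'opening': 0.09302846526654047}
```

View pics/top.png

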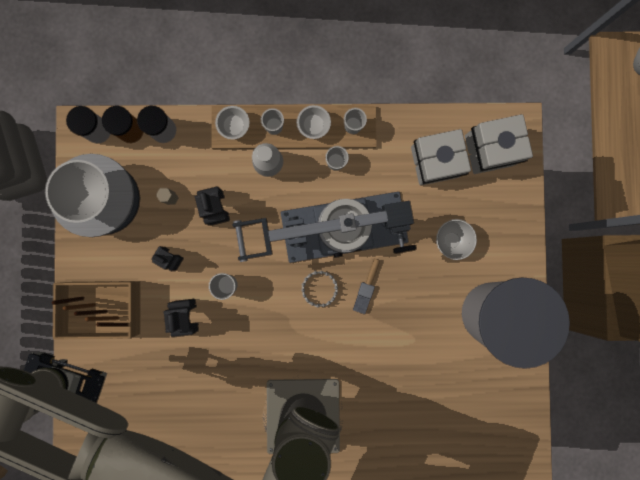

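View pics/scene.png

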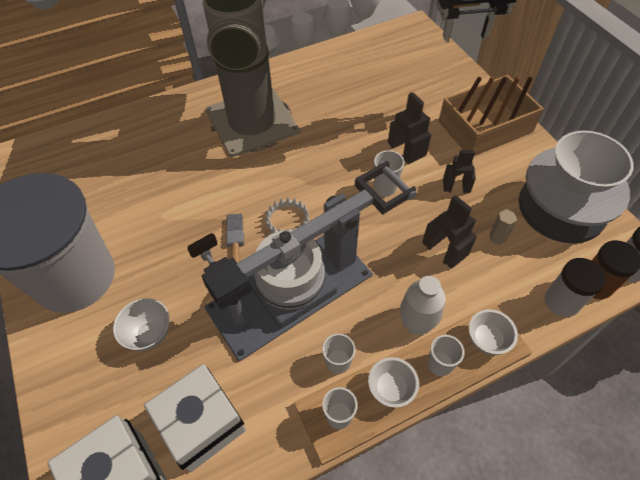

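Top: the smallest weight is at about (166,258), yoke (253,240), handle (404,249). Scene: weight (460,172), yoke bar (400,195), handle (203,245). Next I'll look at enlarged tiles.

```bash
python3 -c "
from h import *
t=cv2.imread('pics/top.png');s=cv2.imread('pics/scene.png')
def tile(im,x,y,w=50,h=56,k=5):
    c=im[y:y+h,x:x+w]; c=cv2.convertScaleAbs(c,alpha=1.6,beta=15); return cv2.resize(c,(260,290),interpolation=cv2.INTER_CUBIC)
a=np.hstack([tile(t,141,230),tile(t,230,212),tile(t,378,222)])
b=np.hstack([tile(s,435,145),tile(s,365,160),tile(s,178,220)])
cv2.imwrite('pics/tiles.png',np.vstack([a,b]))
"
```

```text
(no output)
```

View pics/tiles.png

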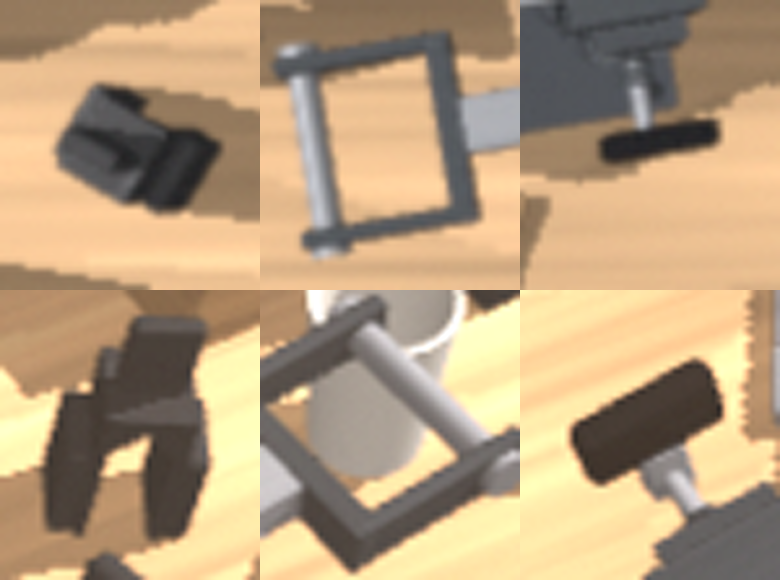

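Yoke bar, handle and weight are clear in both views. I'll triangulate them.

```bash
python3 -c "
from h import *
np.set_printoptions(precision=4,suppress=True)
def T(x,y,i): 
    X=[141,230,378,435,365,178][i];Y=[230,212,222,145,160,220][i]
    return (X+(x-260*(i%3))/5.2-.4, Y+(y-290*(i//3))/5.18-.4)
print('yoke2',two('top',T(307,150,1),'scene',T(427,395,4)))
a,b=onz('top',T(290,52,1),.2),onz('top',T(327,250,1),.2);print('bar ends',a,b,(a+b)/2,np.linalg.norm(a-b),'dir',(a-b)/np.linalg.norm(a-b))
# crosspiece/arm direction
c=onz('top',T(600,150,2),.21);d=onz('top',T(718,130,2),.21);print('handle',(c+d)/2,np.linalg.norm(c-d),(c-d)/np.linalg.norm(c-d), two('top',T(660,140,2),'scene',T(648,422,5)))
print('wt', two('top',T(120,150,0),'scene',T(150,410,3)),onz('top',T(135,150,0),.07),onz('top',T(135,150,0),.1))
s=read_state();print(R.from_rotvec(s['orientation']).as_matrix())
"
```

```text
yoke2 (array([0.5188, 0.1643, 0.1963]), np.float64(0.0026831451147106573))
bar ends [0.5702 0.1735 0.2   ] [0.4676 0.1549 0.2   ] [0.5189 0.1642 0.2   ] 0.10432237081216332 dir [0.984 0.178 0.   ]
handle [ 0.4931 -0.2778  0.21  ] 0.06163317572592453 [-0.1573  0.9876  0.    ] (array([ 0.4932, -0.2799,  0.2026]), np.float64(0.0005796741548907955))
wt (array([0.4748, 0.402 , 0.0689]), np.float64(0.004388099234692707)) [0.4735 0.3914 0.07  ] [0.4734 0.3836 0.1   ]
[[-0.0007  0.3181  0.948 ]
 [-0.0015  0.948  -0.3181]
 [-1.     -0.0017 -0.0001]]
```

>>> apply_moves([
  {"jaw": -1,"linear": [-0.1,0,0],"roll": 0.3},
  {"jaw": -1,"linear": [-0.19,-0.03,0.08],"roll": 0.6},
  {"jaw": -1,"linear": [-0.19,-0.06,0.18],"roll": 1},
  {"jaw": -1,"linear": [-0.19,-0.08,0.28],"roll": 1},
  {"jaw": -1,"linear": [-0.19,-0.11,0.38],"roll": 1},
  {"jaw": -1,"linear": [-0.19,-0.125,0.45],"roll": 1},
  {"jaw": -1,"linear": [-0.19,-0.138,0.5],"roll": 1},
  {"jaw": -1,"linear": [-0.19,-0.138,0.5],"roll": 1},
])

```text
t: 1.1
tool_pos: [0.4503, 0.3928, 0.297]
orientation: [0.662, 1.467, -0.667]
force: [-0.5, 0.2, 0.5]
opening: 0.0935
```

>>> apply_moves([
  {"jaw": -1,"linear": [0,0,0],"roll": 0.35},
  {"jaw": -1,"linear": [0,0,0],"roll": 0.7},
  {"jaw": -1,"linear": [0,0,0],"roll": 1},
  {"jaw": -1,"linear": [0,0,0],"roll": 1},
])

```text
t: 1.6
tool_pos: [0.4493, 0.3935, 0.2968]
orientation: [1.059, 1.297, -1.065]
force: [0.0, 0.3, -1.1]
opening: 0.0929
```

>>> apply_moves([
  {"jaw": -1,"linear": [0,0,0],"roll": 0.35},
  {"jaw": -1,"linear": [0,0,0],"roll": 0.7},
  {"jaw": -1,"linear": [0,0,0],"roll": 1},
  {"jaw": -1,"linear": [0,0,0],"roll": 1},
])

```text
t: 2.1
tool_pos: [0.4487, 0.3939, 0.2967]
orientation: [1.438, 1.04, -1.444]
force: [0.4, -0.1, -0.6]
opening: 0.0931
```

```bash
python3 -c "
from h import *
im=save('w1','wrist'); s=read_state();print(s['tool_pos'],R.from_rotvec(s['orientation']).as_matrix(),s['q'],s['t']);print(load('w1'))"
```

```text
[0.44879938 0.39382342 0.29670967] [[-0.00256935  0.94971827 -0.3130952 ]
 [-0.00279204 -0.31310183 -0.94971546]
 [-0.9999928  -0.00156598  0.00345612]] [ 6.34892728e-01  1.08869658e-01  1.30984498e+00 -7.32985161e-04
  1.72660259e+00  9.53235363e-01] 2.15
(array([[359.410559  ,   0.        , 317.55605802],
       [  0.        , 359.410559  , 234.96819882],
       [  0.        ,   0.        ,   1.        ]]), array([[ 0.94965301, -0.29926569, -0.09273193],
       [-0.31329985, -0.90854432, -0.27638818],
       [-0.00153757,  0.29152577, -0.95656174]]), array([0.47303978, 0.47005978, 0.49612096]))
```

View pics/w1.png

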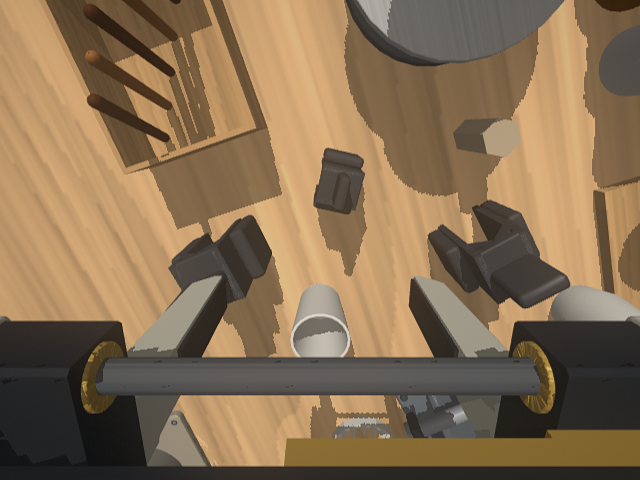

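The smallest weight is at about (340,182), and the tumbler sits under the finger plane at (320,320). I'll crop the weight.

```bash
python3 -c "
from h import *
im=cv2.imread('pics/w1.png')[135:230,295:385]
cv2.imwrite('pics/w1c.png',cv2.resize(cv2.convertScaleAbs(im,alpha=2,beta=15),(540,570),interpolation=cv2.INTER_CUBIC))
for z in (.0,.09,.135): print(onz('w1',(340,182),z))
"
```

```text
[0.47833785 0.38963006 0.        ]
[0.47737674 0.40422061 0.09      ]
[0.47689618 0.41151588 0.135     ]
```

View pics/w1c.png

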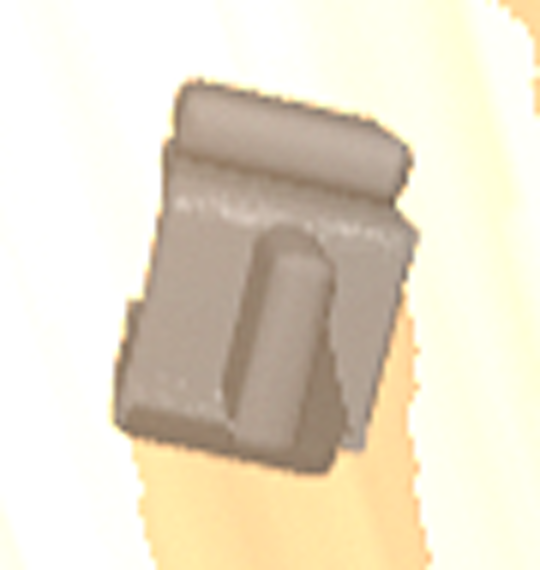

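```bash
python3 -c "
from h import *
P=lambda x,y,z:onz('w1',(295+x/6-.4,135+y/6-.4),z)
a,b=P(303,258,.135),P(266,440,.135);print(a,b,(a+b)/2,np.linalg.norm(a-b),'yaw y',np.degrees(np.arctan2(*(a-b)[[1,0]])))
# body top edges z=.09: left/right long edges 
l1,l2=P(178,205,.09),P(135,410,.09);r1,r2=P(412,235,.09),P(362,445,.09)
for p,q in((l1,l2),(r1,r2)):print(np.degrees(np.arctan2(*(p-q)[[1,0]])),np.linalg.norm(p-q))
print('width',np.linalg.norm(l1-r1),(l1+r1+l2+r2)/4)
print('lug in top cam',proj('top',(a+b)/2),proj('scene',(a+b)/2))
"
```

```text
[0.48305188 0.41412889 0.135     ] [0.46797047 0.38640844 0.135     ] [0.47551118 0.40026867 0.135     ] 0.0315574351977972 yaw y 61.45144482263508
60.07682488978367 0.03971559915803244
60.297008099969254 0.041007037237284195
width 0.044167422252162795 [0.47495297 0.3968672  0.09      ]
lug in top cam [157.26740232 257.86559952] [468.00334493 150.49973656]
```

>>> apply_moves([
  {"jaw": -0.3,"linear": [0.05,0.039,-0.023],"roll": 0.37},
  {"jaw": -0.3,"linear": [0.14,0.039,-0.023],"roll": 0.37},
  {"jaw": -0.3,"linear": [0.23,0.039,-0.023],"roll": 0.37},
  {"jaw": -0.3,"linear": [0.3,0.039,-0.023],"roll": 0.37},
  {"jaw": -0.3,"linear": [0.331,0.039,-0.023],"roll": 0.37},
  {"jaw": -0.3,"linear": [0.331,0.039,-0.023],"roll": 0.37},
  {"jaw": 1,"linear": [0.331,0.039,-0.023],"roll": 0.37},
  {"jaw": 1,"linear": [0.331,0.039,-0.023],"roll": 0.37},
  {"jaw": 1,"linear": [0.331,0.039,-0.023],"roll": 0.37},
  {"jaw": 1,"linear": [0.331,0.039,-0.023],"roll": 0.37},
  {"jaw": 1,"linear": [0.331,0.039,-0.023],"roll": 0.37},
], force=45)

```text
t: 3.52
tool_pos: [0.4749, 0.3991, 0.0982]
orientation: [1.572, 0.921, -1.578]
force: [0.3, -0.6, -0.3]
opening: 0.0148
```

```bash
python3 -c "
from h import *
s=read_state();print(s['tool_pos'],R.from_rotvec(s['orientation']).as_matrix(),s['opening'],s['force'])"
```

```text
[0.47485775 0.39911474 0.0981599 ] [[-2.44705897e-03  8.71725656e-01 -4.89988156e-01]
 [-2.64852974e-03 -4.89993555e-01 -8.71722032e-01]
 [-9.99993499e-01 -8.35407016e-04  3.50783445e-03]] 0.014770615942262207 [ 0.2862698  -0.56205007 -0.30996369]
```

>>> apply_moves([
  {"jaw": 1,"linear": [0,0,0],"roll": 0},
  {"jaw": 1,"linear": [-0.05,0,0],"roll": 0},
  {"jaw": 1,"linear": [-0.14,0,0],"roll": 0},
  {"jaw": 1,"linear": [-0.23,0,0],"roll": 0},
  {"jaw": 1,"linear": [-0.32,0.02,0.025],"roll": -0.2},
  {"jaw": 1,"linear": [-0.39,0.06,0.07],"roll": -0.4},
  {"jaw": 1,"linear": [-0.415,0.11,0.13],"roll": -0.6},
  {"jaw": 1,"linear": [-0.415,0.16,0.19],"roll": -0.8},
  {"jaw": 1,"linear": [-0.415,0.21,0.25],"roll": -1},
  {"jaw": 1,"linear": [-0.415,0.24,0.285],"roll": -1},
  {"jaw": 1,"linear": [-0.415,0.256,0.305],"roll": -1},
  {"jaw": 1,"linear": [-0.415,0.256,0.305],"roll": -1},
])

```text
t: 5.03
tool_pos: [0.5195, 0.1644, 0.3468]
orientation: [1.198, 1.215, -1.206]
force: [-0.4, -0.1, -8.2]
opening: 0.0108
```

>>> apply_moves([
  {"jaw": 1,"linear": [0,0,0],"roll": -0.15},
  {"jaw": 1,"linear": [0,0,0],"roll": -0.3},
  {"jaw": 1,"linear": [0,0,0],"roll": -0.3},
  {"jaw": 1,"linear": [0,0,0],"roll": -0.3},
])

```text
t: 5.52
tool_pos: [0.5193, 0.1653, 0.3466]
orientation: [1.082, 1.285, -1.09]
force: [-0.2, -0.5, -6.8]
opening: 0.0106
```

```bash
python3 -c "
from h import *
im=save('w2','wrist'); save('s2','scene');t=save('t2','top');s=read_state();print(s['t'],s['tool_pos'],R.from_rotvec(s['orientation']).as_matrix(),s['opening'],s['force'])
s2=cv2.imread('pics/s2.png')[90:240,330:480];t=t[190:280,195:285]
f=lambda a,w,h:cv2.resize(cv2.convertScaleAbs(a,alpha=1.5,beta=15),(w,h),interpolation=cv2.INTER_CUBIC)
cv2.imwrite('pics/c2.png',np.hstack([f(im[150:450,120:520],480,360),f(s2,320,360)]))"
```

```text
5.675 [0.51942128 0.16477494 0.34674173] [[-0.00417962  0.98612768  0.16593595]
 [-0.00293453  0.16592459 -0.98613408]
 [-0.99998696 -0.00460861  0.00220032]] 0.010881930337889865 [ 0.18304786 -0.36901126 -6.80177487]
```

View pics/c2.png

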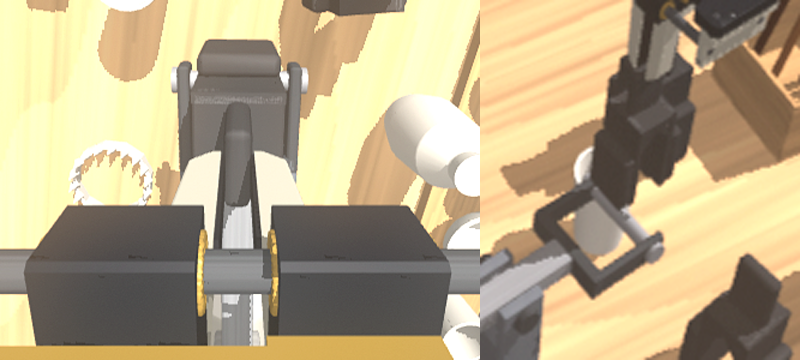

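```bash
python3 -c "
from h import *
P=lambda x,y,z:onz('w2',(120+x*400/480-.4,150+y*300/360-.4),z)
a,b=P(172,79,.2),P(307,83,.2);print('bar',a,b,(a+b)/2,np.linalg.norm(a-b),np.degrees(np.arctan2(*(b-a)[[1,0]])))
tc=np.array([.5194,.1648]);y=np.array([-.166,.986]);x=np.array([.986,.166])
for n,p in dict(lugfar=P(238,103,.3835),bl=P(191,97,.3385),br=P(286,97,.3385)).items(): d=p[:2]-tc;print(n,d@x,d@y)
d=((a+b)/2)[:2]-tc;print('bar rel',d@x,d@y)
"
```

```text
bar [0.46452085 0.15148734 0.2       ] [0.57504337 0.16692519 0.2       ] [0.51978211 0.15920626 0.2       ] 0.11159549253498717 7.9516595838609385
lugfar -0.0011508694112387407 0.031304205567301825
bl -0.024882402254668968 0.020679673666809912
br 0.02272942456605015 0.02080728174822066
bar rel -0.0005517979547256974 -0.005578857043039486
```

>>> apply_moves([
  {"jaw": 1,"linear": [0.03,0,0.004],"roll": 0},
  {"jaw": 1,"linear": [0.06,0,0.004],"roll": 0},
  {"jaw": 1,"linear": [0.09,0,0.004],"roll": 0},
  {"jaw": 1,"linear": [0.125,0,0.004],"roll": 0},
  {"jaw": 1,"linear": [0.125,0,0.004],"roll": 0},
])

```text
t: 6.3
tool_pos: [0.518, 0.1619, 0.2689]
orientation: [1.079, 1.288, -1.094]
force: [-0.8, -0.1, -5.7]
opening: 0.011
```

```bash
python3 -c "
from h import *
im=save('w3','wrist'); save('s3','scene');s=read_state();print(s['t'],s['tool_pos'],s['opening'],s['force'],s['wrist_torque'])
s2=cv2.imread('pics/s3.png')[110:230,340:460]
f=lambda a,w,h:cv2.resize(cv2.convertScaleAbs(a,alpha=1.5,beta=15),(w,h),interpolation=cv2.INTER_CUBIC)
cv2.imwrite('pics/c3.png',np.hstack([f(im[170:350,200:440],480,360),f(s2,320,360)]))"
```

```text
6.4 [0.5193912  0.1621779  0.27186414] 0.010475045781386335 [-0.15240669  0.31901552 -5.80011694] [ 0.01720953 -0.04896663 -0.04010017]
```

View pics/c3.png

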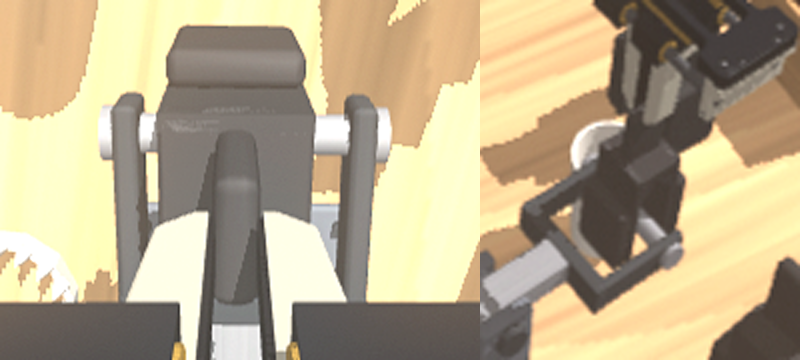

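The weight straddles the bar, centred between the cheeks. I'll lower it to seat.

>>> apply_moves([
  {"jaw": 1,"linear": [0.025,0,0],"roll": 0},
  {"jaw": 1,"linear": [0.05,0,0],"roll": 0},
  {"jaw": 1,"linear": [0.062,0,0],"roll": 0},
  {"jaw": 1,"linear": [0.067,0,0],"roll": 0},
  {"jaw": 1,"linear": [0.069,0,0],"roll": 0},
])

```text
t: 7.02
tool_pos: [0.5193, 0.1619, 0.2307]
orientation: [1.082, 1.284, -1.09]
force: [-0.4, -1.8, -3.3]
opening: 0.0108
```

>>> apply_moves([
  {"jaw": 1,"linear": [0.002,0,0],"roll": 0},
  {"jaw": 1,"linear": [0.003,0,0],"roll": 0},
  {"jaw": 0.4,"linear": [0.003,0,0],"roll": 0},
  {"jaw": 0,"linear": [0.002,0,0],"roll": 0},
  {"jaw": 0,"linear": [0.002,0,0],"roll": 0},
  {"jaw": 0,"linear": [0.002,0,0],"roll": 0},
  {"jaw": 0,"linear": [-0.03,0,0],"roll": 0},
  {"jaw": 0,"linear": [-0.1,0,0],"roll": 0},
  {"jaw": 0,"linear": [-0.18,0,0],"roll": 0},
  {"jaw": 0,"linear": [-0.18,0,0],"roll": 0},
])

```text
t: 8.28
tool_pos: [0.5218, 0.1627, 0.3455]
orientation: [1.087, 1.278, -1.083]
force: [-0.2, -0.4, -0.3]
opening: 0.0466
```

```bash
python3 -c "
from h import *
im=save('w4','wrist'); save('s4','scene');s=read_state();print(s['t'],s['tool_pos'],R.from_rotvec(s['orientation']).as_matrix(),s['opening'],s['force'],s['wrist_torque'])
s2=cv2.imread('pics/s4.png')[110:260,170:460]
f=lambda a,w,h:cv2.resize(cv2.convertScaleAbs(a,alpha=1.5,beta=15),(w,h),interpolation=cv2.INTER_CUBIC)
cv2.imwrite('pics/c4.png',np.hstack([f(im[170:350,200:440],360,270),f(s2,440,270)]))"
```

```text
8.375 [0.520251   0.16239472 0.34024146] [[-0.0017468   0.98616346  0.16576665]
 [-0.00261961  0.16576182 -0.98616234]
 [-0.99999504 -0.00215687  0.00229381]] 0.0463446081980917 [-0.11184914 -0.32505574 -1.45982672] [-0.11840473  0.06601513 -0.03062167]
```

View pics/c4.png

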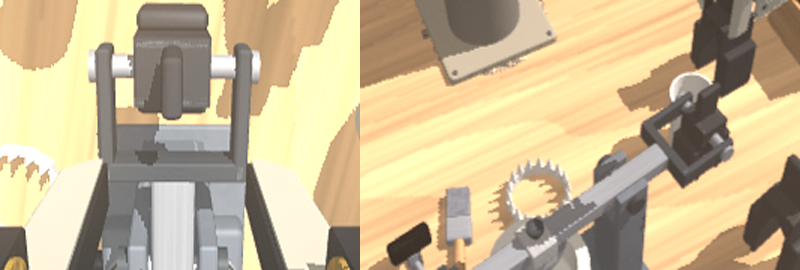

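The weight hangs upright on the bar, let go. Next is the handle.

>>> apply_moves([
  {"jaw": 0.15,"linear": [0,-0.015,0.06],"roll": 0},
  {"jaw": 0.15,"linear": [0,-0.035,0.15],"roll": 0},
  {"jaw": 0.15,"linear": [0,-0.055,0.24],"roll": 0},
  {"jaw": 0.15,"linear": [0,-0.076,0.33],"roll": 0},
  {"jaw": 0.15,"linear": [0,-0.097,0.42],"roll": 0},
  {"jaw": 0.15,"linear": [0,-0.118,0.51],"roll": 0},
  {"jaw": 0.15,"linear": [0,-0.14,0.6],"roll": 0},
  {"jaw": 0.15,"linear": [0.03,-0.157,0.67],"roll": 0},
  {"jaw": 0.15,"linear": [0.06,-0.165,0.71],"roll": 0},
  {"jaw": 0.15,"linear": [0.083,-0.1665,0.7176],"roll": 0},
  {"jaw": 0.15,"linear": [0.083,-0.1665,0.7176],"roll": 0},
  {"jaw": 0.15,"linear": [0.083,-0.1665,0.7176],"roll": 0},
])

```text
t: 9.88
tool_pos: [0.4934, -0.2778, 0.2923]
orientation: [1.082, 1.283, -1.087]
force: [-0.5, -0.2, -0.0]
opening: 0.0398
```

```bash
python3 -c "
from h import *
im=save('w5','wrist');s=read_state();print(s['t'],s['tool_pos'],R.from_rotvec(s['orientation']).as_matrix(),s['q'],s['opening'],s['force'])
cv2.imwrite('pics/c5.png',cv2.resize(cv2.convertScaleAbs(im[120:360,160:480],alpha=1.5,beta=15),(800,600),interpolation=cv2.INTER_CUBIC))"
```

```text
9.925 [ 0.49355844 -0.27795321  0.29269585] [[-5.81457932e-04  9.85925695e-01  1.67183089e-01]
 [-3.23930557e-03  1.67180383e-01 -9.85921004e-01]
 [-9.99994584e-01 -1.11482870e-03  3.09650624e-03]] [-0.60121712  0.01927788  1.41045236 -0.00302971  1.71050897 -0.769612  ] 0.03942713074225209 [ 0.58675105 -0.72151654 -0.05267103]
```

View pics/c5.png

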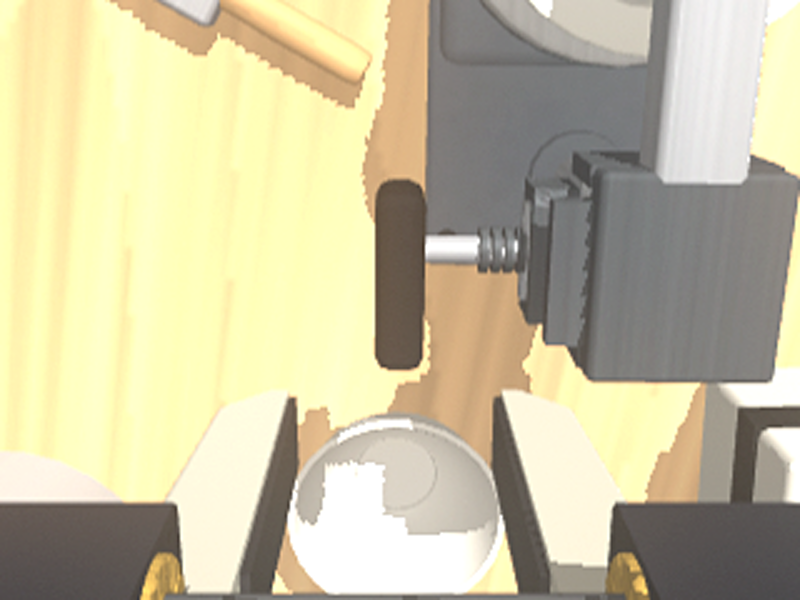

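The handle bar is seen at crop (400,274), parallel to the fingers' plane and centred laterally.

```bash
python3 -c "
from h import *
P=lambda x,y,z:onz('w5',(160+x/2.5-.3,120+y/2.5-.3),z)
tc=np.array([.4935,-.2779]);y=np.array([-.167,.986]);x=np.array([.986,.167])
for n,p in dict(c=P(400,274,.22),e1=P(400,183,.22),e2=P(400,368,.22),l=P(377,274,.22),r=P(424,274,.22),nose=P(530,260,.2)).items(): print(n,p,(p[:2]-tc)@x,(p[:2]-tc)@y)
"
```

```text
c [ 0.49308086 -0.27525051  0.22      ] 2.9193179676638625e-05 0.0026823977668758154
e1 [ 0.48816174 -0.24677543  0.22      ] -6.572290334649183e-05 0.03158031244150534
e2 [ 0.49848863 -0.30655421  0.22      ] 0.00013353793672950324 -0.029086147563049575
l [ 0.48594781 -0.27647367  0.22      ] -0.007208262638920902 0.0026675722313365133
r [ 0.50052334 -0.27397428  0.22      ] 0.007580608166126417 0.002697866430735019
nose [ 0.53636908 -0.26867527  0.2       ] 0.043809441483266674 0.0019364495419132482
```

>>> apply_moves([
  {"jaw": 0.15,"linear": [0.06,0,-0.003],"roll": 0},
  {"jaw": 0.15,"linear": [0.12,0,-0.003],"roll": 0},
  {"jaw": 0.15,"linear": [0.155,0,-0.003],"roll": 0},
  {"jaw": 0.15,"linear": [0.167,0,-0.003],"roll": 0},
  {"jaw": 0.15,"linear": [0.167,0,-0.003],"roll": 0},
  {"jaw": 1,"linear": [0.167,0,-0.003],"roll": 0},
  {"jaw": 1,"linear": [0.167,0,-0.003],"roll": 0},
  {"jaw": 1,"linear": [0.167,0,-0.003],"roll": 0},
  {"jaw": 1,"linear": [0.167,0,-0.003],"roll": 0},
  {"jaw": 1,"linear": [0.167,0,-0.003],"roll": 0},
], force=50)

```text
t: 11.18
tool_pos: [0.4932, -0.2766, 0.1925]
orientation: [1.082, 1.282, -1.087]
force: [0.0, 0.3, -0.2]
opening: 0.0004
```

```bash
python3 -c "
from h import *
s=read_state();print(s['t'],s['tool_pos'],R.from_rotvec(s['orientation']).as_matrix(),s['opening'],s['force'],s['wrist_torque'])"
```

```text
11.175 [ 0.49317925 -0.27655852  0.19254026] [[-5.82088006e-04  9.85941582e-01  1.67089371e-01]
 [-3.26179125e-03  1.67086639e-01 -9.85936821e-01]
 [-9.99994511e-01 -1.11891265e-03  3.11867649e-03]] 0.0003851358906910577 [ 0.01769444  0.34636342 -0.23805431] [-0.075176    0.05186597  0.02078316]
```

```bash
python3 -c "
from h import *
im=save('w6','wrist');s=save('s6','scene');t=save('t6','top')
f=lambda a,w,h:cv2.resize(cv2.convertScaleAbs(a,alpha=1.5,beta=15),(w,h),interpolation=cv2.INTER_CUBIC)
cv2.imwrite('pics/c6.png',np.vstack([f(im[120:420,120:520],800,360),np.hstack([f(s[180:300,140:300],400,240),f(t[200:290,340:490],400,240)])]))"
```

```text
(no output)
```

View pics/c6.png

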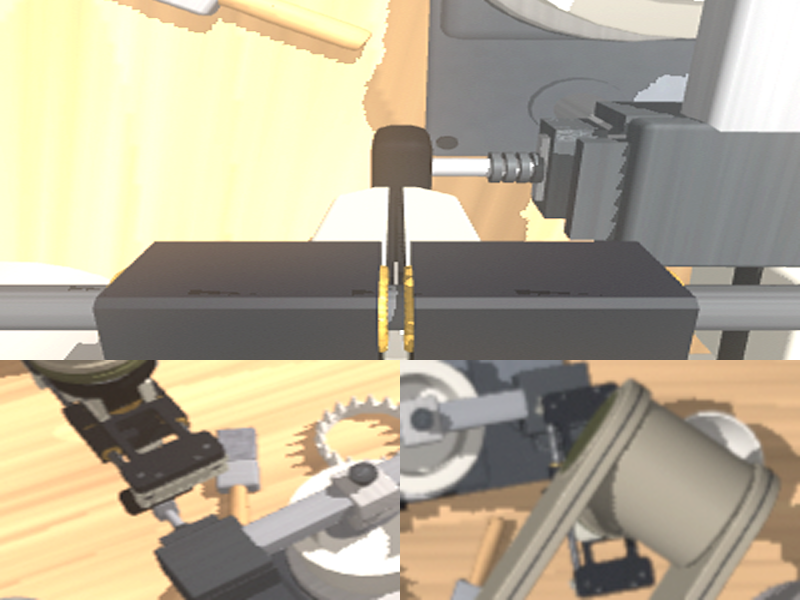

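Fingers read shut, yet the handle appears to be between them. I'll check the reading again and look closer at the tips.

```bash
python3 -c "
from h import *
s=read_state();print(s['t'],s['opening'],s['force'],s['tool_pos'])
a=cv2.imread('pics/w6.png')
x=np.array(s['tool_pos'])
for z in (.22,.2): 
  print(z,[proj('w6',p) for p in ([.4931,-.2766,z],[.4882,-.2468,z],[.4985,-.3065,z])])
print('tcp px',proj('w6',x))
cv2.imwrite('pics/c7.png',np.hstack([cv2.resize(cv2.convertScaleAbs(a[210:370,260:380],alpha=2.2,beta=20),(390,520),interpolation=cv2.INTER_CUBIC),cv2.resize(cv2.convertScaleAbs(cv2.imread('pics/s6.png')[200:280,155:235],alpha=2.2,beta=20),(400,520),interpolation=cv2.INTER_CUBIC)]))
"
```

```text
11.325 0.00045612501137848446 [ 0.28849831 -0.7143874  -0.15665466] [ 0.49322066 -0.27653599  0.19251197]
0.22 [array([320.08275931, 286.65477116]), array([320.59737468, 231.25120549]), array([320.48259451, 337.40031715])]
0.2 [array([319.89371915, 271.77773469]), array([320.35031373, 221.05908144]), array([320.26587619, 318.63719416])]
tcp px [320.04933926 266.82459381]
```

View pics/c7.png

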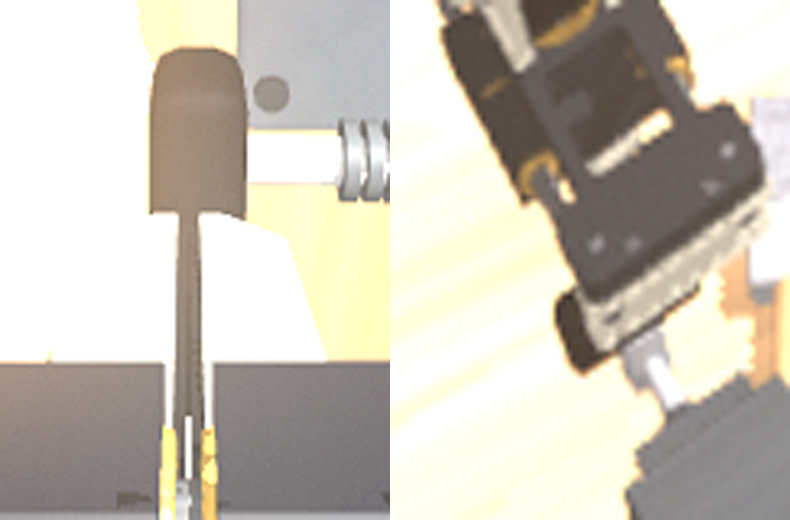

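The tips stand at the handle, yet the jaws read fully shut, with no load. So it isn't properly gripped (maybe squeezed through). I'll open, then close gently in stages.

>>> apply_moves([
  {"jaw": 0.8,"linear": [0,0,0],"roll": 0},
  {"jaw": 0.5,"linear": [0,0,0],"roll": 0},
  {"jaw": 0.15,"linear": [0,0,0],"roll": 0},
  {"jaw": 0.15,"linear": [0,0,0],"roll": 0},
  {"jaw": 0.15,"linear": [0,0,0],"roll": 0},
], force=15)

```text
t: 11.95
tool_pos: [0.4932, -0.2765, 0.1925]
orientation: [1.082, 1.282, -1.087]
force: [0.4, -0.2, 0.2]
opening: 0.0387
```

>>> apply_moves([
  {"jaw": 0.4,"linear": [0,0,0],"roll": 0},
  {"jaw": 0.5,"linear": [0,0,0],"roll": 0},
  {"jaw": 0.58,"linear": [0,0,0],"roll": 0},
  {"jaw": 0.62,"linear": [0,0,0],"roll": 0},
  {"jaw": 0.68,"linear": [0,0,0],"roll": 0},
  {"jaw": 0.74,"linear": [0,0,0],"roll": 0},
  {"jaw": 0.8,"linear": [0,0,0],"roll": 0},
  {"jaw": 0.8,"linear": [0,0,0],"roll": 0},
])

```text
t: 12.95
tool_pos: [0.4932, -0.2765, 0.1925]
orientation: [1.082, 1.282, -1.087]
force: [-0.5, -0.0, -0.3]
opening: 0.0093
```

No contact at all. I'll check whether the finger tips seen in w5 (row ≈278, columns 276/359) match the reported TCP.

```bash
python3 -c "
from h import *
s=read_state();Rt=R.from_rotvec(s['orientation']).as_matrix()
p5=np.array([.49356,-.27795,.2927])
for back in (0,.01,.02,.03,.04):
  for e in(-.0075,): print(back,[proj('w5',p5+Rt@[-back,sy*.0197,e]).round(1) for sy in(-1,1)])
print(read_camera('wrist')['tool_from_camera'].round(4) if hasattr(read_camera('wrist')['tool_from_camera'],'round') else 0)
"
```

```text
0 [array([286.8, 255.5]), array([353.7, 255.6])]
0.01 [array([285.4, 261.5]), array([355.4, 261.6])]
0.02 [array([283.7, 268.2]), array([357.3, 268.3])]
0.03 [array([282. , 275.6]), array([359.3, 275.7])]
0.04 [array([280. , 283.8]), array([361.6, 283.9])]
[[ 2.000e-04 -2.882e-01  9.576e-01 -1.997e-01]
 [ 1.000e+00  1.500e-03  3.000e-04 -1.500e-03]
 [-1.500e-03  9.576e-01  2.882e-01 -8.000e-02]
 [ 0.000e+00  0.000e+00  0.000e+00  1.000e+00]]
```

The visible tips lie about 30 mm short of the reported TCP, so the jaws were shutting just above the handle. I'll open and go lower in small steps, watching the force.

>>> apply_moves([
  {"jaw": 0.15,"linear": [0,0,0],"roll": 0},
  {"jaw": 0.15,"linear": [0,0,0],"roll": 0},
  {"jaw": 0.15,"linear": [0,0,0],"roll": 0},
  {"jaw": 0.15,"linear": [0.01,0,0],"roll": 0},
  {"jaw": 0.15,"linear": [0.02,0,0],"roll": 0},
  {"jaw": 0.15,"linear": [0.025,0,0],"roll": 0},
  {"jaw": 0.15,"linear": [0.025,0,0],"roll": 0},
])

```text
t: 13.92
tool_pos: [0.4929, -0.2764, 0.1769]
orientation: [1.082, 1.283, -1.087]
force: [0.7, -0.0, 0.2]
opening: 0.0394
```

>>> apply_moves([
  {"jaw": 0.15,"linear": [0.005,0,0],"roll": 0},
  {"jaw": 0.15,"linear": [0.01,0,0],"roll": 0},
  {"jaw": 0.15,"linear": [0.01,0,0],"roll": 0},
])

```text
t: 14.3
tool_pos: [0.4927, -0.2763, 0.1706]
orientation: [1.082, 1.284, -1.087]
force: [-0.3, 0.1, -0.5]
opening: 0.0398
```

>>> apply_moves([
  {"jaw": 0.15,"linear": [0.006,0,0],"roll": 0},
  {"jaw": 0.15,"linear": [0.012,0,0],"roll": 0},
  {"jaw": 0.5,"linear": [0.012,0,0],"roll": 0},
  {"jaw": 0.6,"linear": [0.012,0,0],"roll": 0},
  {"jaw": 0.7,"linear": [0.012,0,0],"roll": 0},
  {"jaw": 0.8,"linear": [0.012,0,0],"roll": 0},
  {"jaw": 0.9,"linear": [0.012,0,0],"roll": 0},
  {"jaw": 1,"linear": [0.012,0,0],"roll": 0},
  {"jaw": 1,"linear": [0.012,0,0],"roll": 0},
])

```text
t: 15.42
tool_pos: [0.4937, -0.2762, 0.1635]
orientation: [1.083, 1.282, -1.086]
force: [5.2, 0.4, -3.4]
opening: 0.0161
```

```bash
python3 -c "
from h import *
s=read_state();print(s['t'],s['tool_pos'],R.from_rotvec(s['orientation']).as_matrix(),s['opening'],s['force'],s['wrist_torque'])"
```

```text
15.425 [ 0.49367632 -0.27619735  0.1634844 ] [[ 8.01890072e-05  9.85907206e-01  1.67293079e-01]
 [-2.48268815e-03  1.67292760e-01 -9.85904138e-01]
 [-9.99996915e-01 -3.36277871e-04  2.46111518e-03]] 0.016096178524160534 [ 5.18776469  0.42362902 -3.38080897] [-0.09283446 -0.82520709 -0.11966237]
```

Gripped at 16.1 mm, which is the handle's thickness. Now firm the grip and pull the latch.

>>> apply_moves([
  {"jaw": 1,"linear": [0,0,0],"roll": 0},
  {"jaw": 1,"linear": [0,0,0],"roll": 0},
  {"jaw": 1,"linear": [0,-0.008,0],"roll": 0},
  {"jaw": 1,"linear": [0,-0.016,0],"roll": 0},
  {"jaw": 1,"linear": [0,-0.024,0],"roll": 0},
  {"jaw": 1,"linear": [0,-0.031,0],"roll": 0},
  {"jaw": 1,"linear": [0,-0.031,0],"roll": 0},
  {"jaw": 1,"linear": [0,-0.031,0],"roll": 0},
  {"jaw": 1,"linear": [0,-0.031,0],"roll": 0},
], force=50)

```text
t: 16.55
tool_pos: [0.4773, -0.2789, 0.1635]
orientation: [1.084, 1.28, -1.083]
force: [11.7, 1.3, -5.8]
opening: 0.0158
```

```bash
python3 -c "
from h import *
s=read_state();print(s['t'],s['tool_pos'],R.from_rotvec(s['orientation']).as_matrix(),s['opening'],s['force'],s['wrist_torque'])
print((np.array(s['tool_pos'])-[.49368,-.2762,.1635])@[.986,.167,0])"
```

```text
16.55 [ 0.4772537  -0.27885765  0.16347536] [[ 0.00365556  0.98581108  0.16781882]
 [-0.00221917  0.16782753 -0.98581388]
 [-0.99999086  0.00323128  0.00280118]] 0.015755752320015273 [11.691057    1.27739837 -5.84623152] [ 0.0295669  -1.5238077  -0.23735615]
-0.01664015961860365
```

Pulled 16.6 mm at 11.7 N, which matches the given spring force. Holding it out and raising.

>>> apply_moves([
  {"jaw": 1,"linear": [0,-0.005,0],"roll": 0},
  {"jaw": 1,"linear": [-0.012,-0.005,0],"roll": 0},
  {"jaw": 1,"linear": [-0.023,-0.005,-0.001],"roll": 0},
  {"jaw": 1,"linear": [-0.035,-0.005,-0.002],"roll": 0},
  {"jaw": 1,"linear": [-0.047,-0.005,-0.003],"roll": 0},
  {"jaw": 1,"linear": [-0.058,-0.005,-0.004],"roll": 0},
  {"jaw": 1,"linear": [-0.07,-0.005,-0.006],"roll": 0},
  {"jaw": 1,"linear": [-0.07,-0.005,-0.006],"roll": 0},
])

```text
t: 17.55
tool_pos: [0.4754, -0.2745, 0.205]
orientation: [1.085, 1.279, -1.079]
force: [11.7, 3.1, -11.3]
opening: 0.0155
```

```bash
python3 -c "
from h import *
s=read_state();print(s['t'],s['tool_pos'],R.from_rotvec(s['orientation']).as_matrix(),s['opening'],s['force'],s['wrist_torque'])"
```

```text
17.55 [ 0.47536576 -0.27445755  0.20498475] [[ 6.60607344e-03  9.85581023e-01  1.69075151e-01]
 [-6.62639402e-04  1.69083118e-01 -9.85601573e-01]
 [-9.99977960e-01  6.39892051e-03  1.77006031e-03]] 0.015514271913900184 [ 11.70481827   3.09918559 -11.31599991] [-0.0763537  -1.80258524 -0.15621201]
```

>>> apply_moves([
  {"jaw": 1,"linear": [-0.012,-0.004,-0.002],"roll": 0},
  {"jaw": 1,"linear": [-0.024,-0.004,-0.005],"roll": 0},
  {"jaw": 1,"linear": [-0.036,-0.004,-0.008],"roll": 0},
  {"jaw": 1,"linear": [-0.048,-0.004,-0.011],"roll": 0},
  {"jaw": 1,"linear": [-0.06,-0.004,-0.014],"roll": 0},
  {"jaw": 1,"linear": [-0.07,-0.004,-0.017],"roll": 0},
  {"jaw": 1,"linear": [-0.079,-0.004,-0.019],"roll": 0},
  {"jaw": 1,"linear": [-0.079,-0.004,-0.019],"roll": 0},
  {"jaw": 1,"linear": [-0.079,-0.004,-0.019],"roll": 0},
  {"jaw": 1,"linear": [-0.079,-0.004,-0.019],"roll": 0},
])

```text
t: 18.8
tool_pos: [0.4723, -0.2621, 0.2508]
orientation: [1.087, 1.28, -1.075]
force: [11.5, 2.9, -11.3]
opening: 0.0154
```

```bash
python3 -c "
from h import *
s=read_state();print(s['t'],s['tool_pos'],R.from_rotvec(s['orientation']).as_matrix(),s['opening'],s['force'],s['wrist_torque'])
a=save('s8','scene');w=save('w8','wrist');t=save('t8','top')
f=lambda a,w,h:cv2.resize(cv2.convertScaleAbs(a,alpha=1.6,beta=15),(w,h),interpolation=cv2.INTER_CUBIC)
cv2.imwrite('pics/c8.png',np.vstack([f(a[120:320,160:440],790,400),np.hstack([f(w[120:360,160:480],395,200),f(t[180:290,195:425],395,200)])]))"
```

```text
18.8 [ 0.47229425 -0.26205205  0.25082714] [[ 8.35043540e-03  9.85304516e-01  1.70602697e-01]
 [ 2.00510668e-03  1.70591803e-01 -9.85339747e-01]
 [-9.99963124e-01  8.57009251e-03 -5.51124831e-04]] 0.015418457447962578 [ 11.4899564    2.92312939 -11.33307637] [ 0.2524821  -1.8615686  -0.22847328]
```

View pics/c8.png

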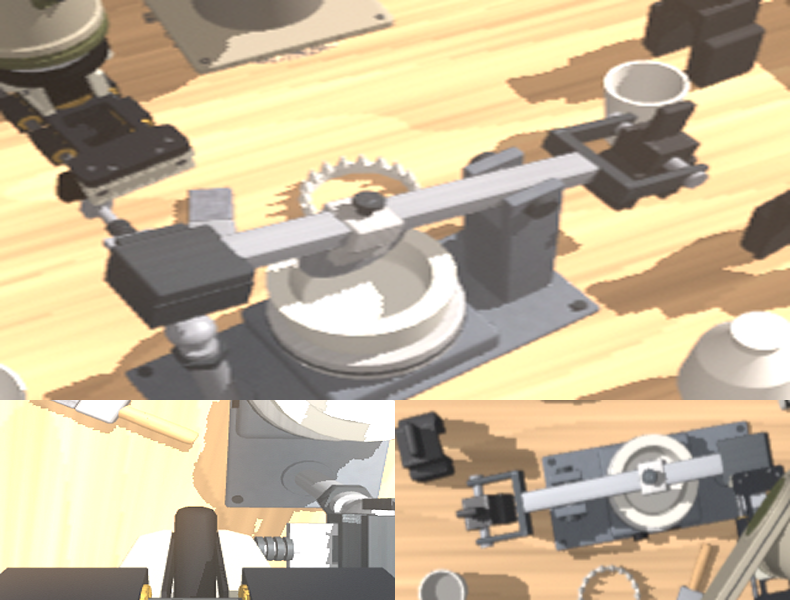

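The nose is clear of the ball stud and the weight is on the bar; handle gripped. I've used all the viewing, so I'll check the angle and the weight's tilt numerically.

```bash
python3 -c "
from h import *
np.set_printoptions(precision=1,suppress=True)
y=np.array([-.170,.985,0]);x=np.array([.985,.170,0]);z=np.array([0,0,1.])
yk=np.array([.5187,.1630,.2]);pv=yk-.15*y
for th in (.2,.25,.3,.35):
  b=pv+.15*np.cos(th)*y-.15*np.sin(th)*z
  print(th,'bar ends scene',proj('s8',b+.052*x),proj('s8',b-.052*x),'top',proj('t8',b+.052*x),proj('t8',b-.052*x))
  print('  nose top near corner? stud-side arm end mid top (y=-.28+..):',proj('s8',pv+np.cos(th)*(-.15)*y+np.sin(th)*.15*z+.012*z))
b=pv+.15*np.cos(.3)*y-.15*np.sin(.3)*z
for a in (-.3,0,.3):
  u=np.cos(a)*z+np.sin(a)*y; v=np.cos(a)*y-np.sin(a)*z
  print(a,'lug top ends scene',proj('s8',b+.066*u+.018*v),proj('s8',b+.066*u-.018*v),'top',proj('t8',b+.066*u+.018*v),proj('t8',b+.066*u-.018*v),'legs top',proj('t8',b-.069*u+.036*v),proj('t8',b-.069*u-.036*v), 'scene legs',proj('s8',b-.069*u+.036*v+.024*x),proj('s8',b-.069*u-.036*v+.024*x))
for n,(r0,r1,c0,c1) in dict(t8=(220,264,226,276),s8=(160,225,360,416)).items():
  g=cv2.cvtColor(cv2.imread(f'pics/{n}.png'),cv2.COLOR_BGR2GRAY)[r0:r1,c0:c1]
  print(n,r0,c0)
  for i in range(0,g.shape[0],1 if n=='t8' else 2): print(r0+i,''.join('#@%*+=-. '[min(8,v//14)] for v in g[i]))
"
```

```text
0.2 bar ends scene [409.8 202.8] [379.8 173.9] top [238.5 222.3] [245.2 259.7]
  nose top near corner? stud-side arm end mid top (y=-.28+..): [283.8 234.7]
0.25 bar ends scene [408.8 205.2] [379.  176.3] top [239.5 222.4] [246.1 259.6]
  nose top near corner? stud-side arm end mid top (y=-.28+..): [284.3 232.2]
0.3 bar ends scene [407.7 207.6] [378.  178.7] top [240.5 222.4] [247.1 259.4]
  nose top near corner? stud-side arm end mid top (y=-.28+..): [284.9 229.6]
0.35 bar ends scene [406.5 210. ] [377.  181.1] top [241.7 222.4] [248.3 259.3]
  nose top near corner? stud-side arm end mid top (y=-.28+..): [285.7 226.9]
-0.3 lug top ends scene [395.1 173.7] [382.4 184.1] top [241.6 239.9] [254.8 237.7] legs top [227.3 245. ] [251.7 240.9] scene legs [414.3 202.9] [391.2 222. ]
0 lug top ends scene [402.1 170.2] [389.4 177.7] top [234.1 241.3] [247.5 238.9] legs top [234.4 243.9] [259.  239.4] scene legs [407.6 210.1] [384.4 224.7]
0.3 lug top ends scene [408.  168.8] [396.7 172.7] top [227.6 242.7] [239.8 240.2] legs top [242.2 242.6] [265.  238.1] scene legs [400.2 216.4] [378.7 225.3
[... 3724 characters left out ...]

202           .=++++**%%%%%%%%%%%%%%%%**++=-.  .+*==+=.     
204            .+*++++**%%%%%%%%%%%%%%%%*+++++++++++++=     
206        .===+%%%*++++**%%%%%%%%%%%%%**+++++++++=.        
208  .-======+*%%%%%**++++**%******++++++++*****=--===-     
210 =======++*%%%%%%%%**++++++++++++++*********++====-      
212 ====-.=*%%%%%%%%%%%%*++++++++*******%***%*++===-        
214 .      .+%%%%%%%%%%%%%***%***%**%*%%%%*%=               
216          .+%%%%%%%%%%%%**%*%%%**%%%%%*+-                
218            -*%%%%%%%%%**%%*+--   =**-                   
220              =%%%%%%%%%%%+                              
222                =%%%%%%%%+                               
224                  =**+---
```

θ by kinematics is about 0.31, and the weight has turned partly with the arm (about 0.25–0.3). For margin against the 0.35 limit, I'll lower a few mm and measure again.

>>> apply_moves([
  {"jaw": 1,"linear": [0.003,-0.004,0.001],"roll": 0},
  {"jaw": 1,"linear": [0.006,-0.004,0.002],"roll": 0},
  {"jaw": 1,"linear": [0.009,-0.004,0.003],"roll": 0},
  {"jaw": 1,"linear": [0.009,-0.004,0.003],"roll": 0},
  {"jaw": 1,"linear": [0.009,-0.004,0.003],"roll": 0},
  {"jaw": 1,"linear": [0.009,-0.004,0.003],"roll": 0},
  {"jaw": 1,"linear": [0.009,-0.004,0.003],"roll": 0},
  {"jaw": 1,"linear": [0.009,-0.004,0.003],"roll": 0},
])

```text
t: 19.95
tool_pos: [0.4722, -0.264, 0.2451]
orientation: [1.088, 1.278, -1.072]
force: [12.5, -1.5, -5.7]
opening: 0.0158
```

```bash
cat > m.py <<'E'
from h import *
import sys
np.set_printoptions(precision=4,suppress=True)
s=read_state();print(s['t'],s['tool_pos'],s['opening'],s['force'],s['dq'])
n=sys.argv[1]; save(n,'scene')
y=np.array([-.170,.985,0]);x=np.array([.985,.170,0]);z=np.array([0,0,1.])
yk=np.array([.5187,.1630,.2]);pv=yk-.15*y
g0=cv2.imread('pics/s4.png')
def match(im,p,r=8,R_=32):
    c,w=np.round(p).astype(int),r
    t=g0[c[1]-r:c[1]+r+1,c[0]-r:c[0]+r+1]; S=im[c[1]-R_:c[1]+R_+1,c[0]-R_:c[0]+R_+1]
    m=cv2.matchTemplate(S,t,cv2.TM_CCOEFF_NORMED);_,v,_,l=cv2.minMaxLoc(m);return l[0]-R_+r,l[1]-R_+r,round(v,2)
pt=lambda th,a,h,o:pv+a*(np.cos(th)*y-np.sin(th)*z)+h*(np.sin(th)*y+np.cos(th)*z)+o*x
for k in ('s8',n):
    im=cv2.imread(f'pics/{k}.png')
    for nm,(a,h,o) in dict(nub=(.15,0,.052),cheek=(.15,.013,.045),knob=(-.14,.03,0),forkcorner=(.08,.012,.045),nose=(-.24,.012,.03)).items():
        p0=proj('s8',pt(0,a,h,o)); d=match(im,p0)
        e=[np.round(proj('s8',pt(t,a,h,o))-p0,1) for t in(.24,.28,.32)]
        print(k,nm,d,e)
a=cv2.imread('pics/s8.png')[160:200,380:420];b=cv2.imread(f'pics/{n}.png')
m=cv2.matchTemplate(b[150:215,370:430],a[8:26,13:31],cv2.TM_CCOEFF_NORMED);_,v,_,l=cv2.minMaxLoc(m);print('lug shift',l[0]+370-393,l[1]+150-168,v)
E
python3 m.py s9
```

```text
19.95 [ 0.4722 -0.264   0.2451] 0.015775638159520686 [12.4853 -1.4688 -5.7422] [ 0.0005  0.0007 -0.0008  0.0016 -0.0002  0.0001]
s8 nub (-6, 14, 0.94) [array([-3.7, 10.9]), array([-4.5, 12.8]), array([-5.5, 14.7])]
s8 cheek (-6, 15, 0.94) [array([-2.6, 10.5]), array([-3.3, 12.4]), array([-4.1, 14.3])]
s8 knob (3, -15, 0.7) [array([  3.7, -12.1]), array([  4.6, -14.2]), array([  5.7, -16.4])]
s8 forkcorner (-2, 8, 0.82) [array([-0.7,  5.3]), array([-0.9,  6.3]), array([-1.2,  7.3])]
s8 nose (1, 1, 0.77) [array([  0.8, -17.7]), array([  1.6, -21.1]), array([  2.5, -24.6])]
s9 nub (-5, 13, 0.96) [array([-3.7, 10.9]), array([-4.5, 12.8]), array([-5.5, 14.7])]
s9 cheek (-5, 14, 0.93) [array([-2.6, 10.5]), array([-3.3, 12.4]), array([-4.1, 14.3])]
s9 knob (2, -14, 0.71) [array([  3.7, -12.1]), array([  4.6, -14.2]), array([  5.7, -16.4])]
s9 forkcorner (-1, 7, 0.85) [array([-0.7,  5.3]), array([-0.9,  6.3]), array([-1.2,  7.3])]
s9 nose (3, -1, 0.71) [array([  0.8, -17.7]), array([  1.6, -21.1]), array([  2.5, -24.6])]
lug shift 0 0 0.9735274314880371
```

```bash
cat >> m.py <<'E'
def wp(th,a,h): b=pt(th,.15,0,0); return b+h*(np.cos(a)*z+np.sin(a)*y)
for h in (.06,.045,.021):
    p0=proj('s8',wp(0,0,h)); print('lug',h,match(cv2.imread(f'pics/{n}.png'),p0,7),[(a,np.round(proj('s8',wp(.29,a,h))-p0,1)) for a in(0,.1,.2,.3,.4)])
E
python3 m.py s10 | tail -4
```

```text
lug shift 0 0 0.9737412929534912
lug 0.06 (-3, 16, 0.81) [(0, array([-4.5, 14.6])), (0.1, array([-2.4, 13.4])), (0.2, array([-0.4, 12.4])), (0.3, array([ 1.5, 11.7])), (0.4, array([ 3.4, 11.1]))]
lug 0.045 (-3, 15, 0.89) [(0, array([-4.4, 14.2])), (0.1, array([-2.9, 13.4])), (0.2, array([-1.4, 12.7])), (0.3, array([ 0.1, 12.1])), (0.4, array([ 1.4, 11.7]))]
lug 0.021 (-3, 15, 0.76) [(0, array([-4.3, 13.8])), (0.1, array([-3.6, 13.4])), (0.2, array([-2.9, 13. ])), (0.3, array([-2.2, 12.8])), (0.4, array([-1.6, 12.6]))]
```

```bash
python3 - <<'E'
from h import *
y=np.array([-.170,.985,0]);x=np.array([.985,.170,0]);z=np.array([0,0,1.])
pv=np.array([.5187,.1630,.2])-.15*y
for th,nm in((0,'s4'),(.29,'s10')):
  b=pv+.15*(np.cos(th)*y-np.sin(th)*z)
  for a in(-.15,0,.15,.3):
    u=np.cos(a)*z+np.sin(a)*y; v=np.cos(a)*y-np.sin(a)*z
    f=lambda h,s,o:proj(nm,b+h*u+s*v+o*x)
    print(nm,a,'lug +y edge top->base',f(.066,.018,.006).round(1),(f(.021,.018,.006)-f(.066,.018,.006)).round(1),'-y top',f(.066,-.018,.006).round(1))
  g=cv2.cvtColor(cv2.imread(f'pics/{nm}.png'),cv2.COLOR_BGR2GRAY)
  for r in range(150 if th==0 else 165,200 if th==0 else 215): print(r,''.join('#@%*+=-. '[min(8,q//10)] for q in g[r,375:420]))
E
```

```text
s4 -0.15 lug +y edge top->base [405.4 158.1] [-0.2 12.5] -y top [392.1 167.5]
s4 0 lug +y edge top->base [408.9 156.6] [-2.7 14. ] -y top [395.8 164.3]
s4 0.15 lug +y edge top->base [412.1 155.7] [-5.1 15.2] -y top [399.6 161.5]
s4 0.3 lug +y edge top->base [415.  155.4] [-7.3 16. ] -y top [403.4 159.2]
150                              +***************
151                              +***************
152                              ****************
153                             .****************
154                             .****************
155                            -*****************
156                             ++=+*************
157                          .======+************
158                        .=+=====++**********+-
159                      .=+======++*********+-  
160                    .=+======++*********+-    
161           .=-     -+======++**********-      
162          -===-   -+++====+*****+***+-        
163        -======.  -**+==++******==+-          
164     ..-=====++.  =***++********              
165    -========++.  =************+          
[... 3794 characters left out ...]
   -+=             
201 -=+*****************+=-.      ==---          
202 --=+****************+=--.    -------         
203 ---=+****************+=-----------==         
204 ----=*****************+==-------....         
205 =----=*****+********++=------==.             
206 +=----=+**+=+++**++=-------==+-              
207 *+=--=-=**+++++++=------==+++=    ..         
208 **+=----=+*+++=-------=+++++=-......         
209 ***+=--=-=+=-------==+++++++=-.....          
210 ****+=-----------=++++++++++=-....           
211 *****+=-------==++++++++++++--...            
212 ******+=---==++++++++++++*=                  
213 *******+==++++++++++++++*+                   
214 ********+++++++++++++++**-
```

Arm at about 0.29 rad, weight tilt about 0.15 rad, everything still and the grip holding at 15.8 mm. Handing in.

```bash
python3 -c "
from h import *
print(close_job()); s=read_state();print(s['t'],s['tool_pos'],s['opening'],s['force'])"
```

```text
the job is handed in; nothing more can be done
None
the job is handed in; nothing more can be done
```

I hung the smallest saddle weight on the tail bar and let go of it. I then pulled the latch out by its T-handle and raised the arm. I handed the job in at about t = 20 s, still holding the arm up by the handle. No verdict came back.

**Last checks:**
- **Arm angle:** about 0.29 rad from the camera pictures; the height the handle was raised agrees. The limit is 0.24.
- **Latch:** pulled about 16.6 mm at 11.7 N while the nose was still down, which matches the given spring force.
- **Grip:** the jaws held at 15.8 mm on the 16 mm handle, and the joints were at rest.
- **Weight:** on the bar and not moving between the last pictures. Edge readings put its tilt at about 0.15 rad. A rougher first reading gave 0.25–0.3, and matching it against its freshly hung pose gave nearly none. All are below the 0.35 limit.
- **Ware:** I saw none of it shift in the pictures I viewed, but I did not measure it.

**What went wrong on the way:** the first grip on the handle closed on air. The finger tips in the pictures are about 30 mm short of the reported tool point, so the jaws shut just above the bar. I opened them, went about 29 mm lower while watching the force, and gripped the handle properly.

**Not confirmed:** there was no direct reading of the arm's angle or of the contact forces, so these rest on the pictures and the wrist force.

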